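# Park the index plunger and set the tube stop

### The job

Unlock the tube stop on the jig: pull the sprung T-handle plunger straight up, twist it clockwise (seen from above) until you feel it reach the end shoulder, and let it down into the rest notch so that it stays up by itself when you let go. Then slide the stop along until its block rests against the end of the square tube, without pushing the tube along, and let go. Do not force the plunger against its housing, and leave the tools lying around where they are.

Things in the scene. Friction and masses are not known exactly. Their poses are not given: they have to be found in the camera images.
- jig: dark steel base plate of the jig, 100 x 336 x 12 mm, fixed to the tray. Origin: centre of its underside on the tray; z up; its y axis runs along the plate from the plunger end (-y) to the tube end (+y), and is the sliding direction of the stop; x across. In this frame the plunger axis is at x = 0, y = -130 mm.
- housing: grey bridge over the slide bar with a 45 mm steel collar on top, at the -y end of the jig; top of the bridge 38 mm, tallest parts of the collar 60 mm above the tray. Axes as the jig; origin on the plunger axis, level with the tray.
- collar (a point): middle of the collar, 51 mm above the tray. Clockwise of the deep slot (plunger down) come a short ledge, a rest notch 4 mm deep and right behind it an end shoulder 8 mm above the ledge. This ring is set anew each time: notch centre 0.47 to 1.37 rad clockwise of the locked position. The cross pin, turned clockwise until it bears on the shoulder, is over the notch.
- plunger: sprung pin, moves vertically. Origin on its axis; z = 0 in the jig frame when down, then locking the slide bar. Raised 12 mm its cross pin clears the ledge (13.5 to 15.5 mm is a good height); hard top stop at 17 mm; seated in the rest notch it stands at 7 to 8 mm. Spring: about 6 N when down, 11 N at 15 mm; damped, 1.5 N per 10 mm/s.
- plunger_grip (a point): grip point of the black T-handle, on the plunger axis, 88 mm above the tray when down; rises and turns with it. The T-bar is 46 mm long (this point's x), 12 mm wide (y), from 14 mm below to 6 mm above this point; pinch it across the 12 mm. When down, x is turned +0.6 rad from the jig's x. The cross pin (4 mm, bears 13 mm from the axis) is parallel to the bar.
- stop: slide with the stop: a flat steel bar 36 mm wide, top at 22 mm, carrying an upright tab and ahead of it the steel stop block. Slides along the jig's +y up to 75 mm with about 2 N of friction and stays where it is left. Origin and axes coincide with the jig's when in the start position.
- stop_tab (a point): upper part of the upright tab of the slide, 72 mm above the tray; the tab is 30 mm wide (x), 12 mm thick (y) and its top is at 84 mm, 12 mm above this point; pinch it across the 12 mm, or push it from behind.
- stop_face (a point): centre of the front (+y) face of the stop block, 33 mm above the tray; the block is 34 mm wide with its top at 44 mm, and its face is 40 mm ahead of the middle of the tab.
- tube_end (a point): centre of the near (-y) end of the 30 x 30 x 80 mm square tube, 33 mm above the tray, lying in a channel on the jig along y; axes as the jig. At the start 30 to 55 mm ahead of the stop face. The tube is nipped by a side screw: it slips along if pushed with more than about 8 N.
- spanner: combination spanner, 51 x 208 x 8 mm, lying behind the jig (bystander); origin: centre of underside.
- hex_key: hex key, 35 x 93 x 5 mm, lying in front of the jig (bystander); origin: centre of underside.
- nozzle: copper gas nozzle standing upright in front of the jig, 25 mm wide, 58 mm tall (bystander); origin: centre of underside.
- pliers: pliers with yellow grips, 62 x 177 x 19 mm, on the right of the tray (bystander); origin: centre of underside.
- coupon: steel practice plate with a weld seam, 100 x 150 x 8 mm, on the left of the tray (bystander); origin: centre of underside.
- v_block: steel V block, 50 x 50 x 30 mm, on the right of the tray (bystander); origin: centre of underside.
- clamp_bolt: clamping bolt standing on its knurled head, 30 mm wide, 56 mm tall, on the left of the tray (bystander); origin: centre of underside.

How it is judged:
By the outcome, as a careful person would: the job done as asked, in the order asked, and still so for the second after the job is handed in, with the robot touching nothing.
It also fails if it takes over 72 s, if anything falls off the work surface, if the arm or the gripper's body presses on something with over 40 N, if the wrist force passes 120 N, or if a joint passes its speed limit or range.

### The arm

A 7-joint arm with a two-finger parallel gripper is mounted at the origin on a cart in front of the work surface, level with it; the furniture and walls round the work are solid. World frame = base frame: x ahead of the robot, y to its left, z up, the work surface at z = 0. Lengths are in m, angles in degrees, forces in N, time in s.
With the tool pointing down it reaches from about 0.425 to 0.825 m from the base axis. Payload 3.6 kg.
Tool frame: the origin (TCP) lies at the very end of the fingers, on their centre line; the grasp point (between the pads) lies 19 mm behind it; z points along the fingers, y is the line along which they close (so a half turn about z gives the same grasp; the last joint's range is limited). The gripper opens to 93 mm and grips with 3 to 60 N. Pads are 15 mm wide; open, the fingers measure 128 mm over their backs; the gripper's body (75 mm by 188 mm) begins 65 mm behind the grasp point.
Start: joints at [-68.726, 35.231, -0.722, 81.555, 0.464, 63.22, -2.315], TCP at [0.252, 0.599, 0.219] pointing down, gripper open.
Joint ranges: [-178.69, 178.69], [-17.37, 117.87], [-77.05, 75.6], [15.02, 138.74], [-78.02, 258.01], [0.78, 113.62], [-162.83, 162.83]. Speed limits (degrees/s): [159.86, 159.86, 180, 180, 180, 180, 180].

### API

Orientations are given as a 3x3 rotation matrix whose columns are the frame's x, y, z axes.
In Python, from plant import bot gives the robot as it stands.
- The arm moves only by the tool servo_tool, never from a script. Its argument "increments" is a list of rows, each a list of 7 numbers: the shift along the tool's x, y, z in mm, then the turn, a rotation vector about the tool's x, y, z in rad, then the gripper's target within -1 to 1 (fully open at 1, half-way at 0, shut at -1). In form: [[x, y, z, rx, ry, rz, jaw], ...]. A call has 1 to 12 rows; each row shifts and turns the commanded pose from where the row before left it, along the tool's axes as they then stand; what a row does not reach is not made up. A row lasts 1/8 s, in which the tool goes at most 62.5 mm and 10.7 degrees, less where a joint would pass 70% of its speed; a pose out of reach is approached as far as the arm can. A call with a gripper value outside its range is refused whole. The fingers move at their own pace and stop on an object; the grip force is fixed at half the most. Time passes only in rows, so rows that do not move let the fingers close. It gives the time, the measured TCP pose, the force, the opening and the grip force at its end, in the units of the state.
- bot.state(): the state, without advancing time (a new reading comes with each control period).
- bot.get_image(name): name is "scene" or "top"; returns the picture (480x640x3 uint8, blue, green, red); there is no depth.
- bot.calibration(name): a dict with "fx", "fy", "cx", "cy" (pixels), "camera_from_world" (4x4, takes a point from world to camera coordinates). Camera axes: x right, y up, looking along -z (the intrinsics and any distortion apply to the point x, -y, -z); pixel columns grow to the right and rows downward; lengths in m; the calibration is good to about 2 mm. A picture is of the moment at which its call begins. calibration takes no time and is no camera call.
- bot.job_done(): hands the job in; it is judged then, once.
The state is a dict: "time": time; "joints": joint angles; "qd": joint speeds; "effort": joint torques, N m; "ee_pos": TCP position; "tool_rot": TCP orientation; "contact_force": force on the tool from outside, world axes, zero at the start; "torque": the same for the moment, N m; "grip_width": finger opening in m; "gripper_force": force on a finger pad.
Only numpy, scipy, OpenCV 4.12 (cv2) and the standard library are available. Lean on these libraries where they do the work, as an engineer would, in place of code of your own. Each camera call takes 0.05 s, during which the arm holds its last target. There are 200 camera calls.

## Working session

There is one attempt and no reset: what is moved stays moved. The work goes in short steps, Python scripts to look and compute and a tool call to move; the robot and the scene stay as the last step left them, time stands still between calls to the robot, and variables do not carry over. Pictures are saved under pics/ and viewed, at most 10 in all, crops included, and the job is handed in when it is done.

Besides the shell and the picture viewer there is one more tool, called after "Emit:" as a command line: name --pt "numbers of a row" for each row, then --argument value for the rest. servo_tool: Moves the arm, as the interface text tells. Its arguments: {"type":"object","properties":{"increments":{"type":"array","items":{"type":"array","items":{"type":"number"}}}},"required":["increments"]}

```bash
mkdir -p pics
python3 - <<'E'
from plant import bot
import cv2,numpy as np
for n in("scene","top"):
    cv2.imwrite(f"pics/{n}0.png",bot.get_image(n)); c=bot.calibration(n); print(n,{k:(np.round(v,4).tolist()) for k,v in c.items()})
s=bot.state();print(s)
E
```

```text
scene {'fx': 461.579, 'fy': 461.579, 'cx': 314.6481, 'cy': 236.79, 'camera_from_world': [[-0.7911, -0.6117, -0.002, 0.4123], [0.3741, -0.4864, 0.7896, -0.2427], [-0.4839, 0.6239, 0.6136, -0.6885], [0.0, 0.0, 0.0, 1.0]]}
top {'fx': 530.0784, 'fy': 530.0784, 'cx': 323.5702, 'cy': 244.5306, 'camera_from_world': [[0.0122, -0.9999, -0.0103, 0.0194], [0.9894, 0.0105, 0.145, -0.5324], [-0.1449, -0.012, 0.9894, -1.0474], [0.0, 0.0, 0.0, 1.0]]}
{'time': 0.1, 'joints': array([-68.72549842,  35.28204381,  -0.72158635,  81.62631493,
         0.46517335,  63.21763705,  -2.31402046]), 'qd': array([-0.00244333, -0.02150931, -0.03636672, -0.25981116,  0.08814392,
       -0.00743766,  0.00430157]), 'effort': array([ 5.93039185e-04, -4.60044122e+01,  2.09632390e-01, -1.66244584e+01,
       -6.12786063e-02,  1.70171005e-02,  9.65215577e-05]), 'ee_pos': array([0.25156037, 0.59863669, 0.2176496 ]), 'tool_rot': array([[-9.21937814e-01,  3.87337132e-01, -7.83535168e-04],
       [ 3.87337921e-01,  9.21935645e-01, -2.00052457e-03],
       [-5.25084499e-05, -2.14785213e-03, -9.99997692e-01]]), 'contact_force': array([-0.2907783 ,  0.5290134 , -0.45158753]), 'torque': array([ 0.00926657,  0.09062143, -0.00660308]), 'gripper_force': 0.0, 'grip_width': 0.09320049678286893}
```

View pics/top0.png

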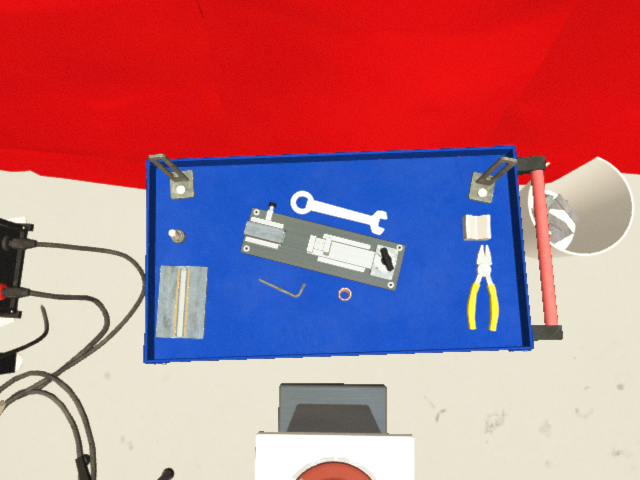

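View pics/scene0.png

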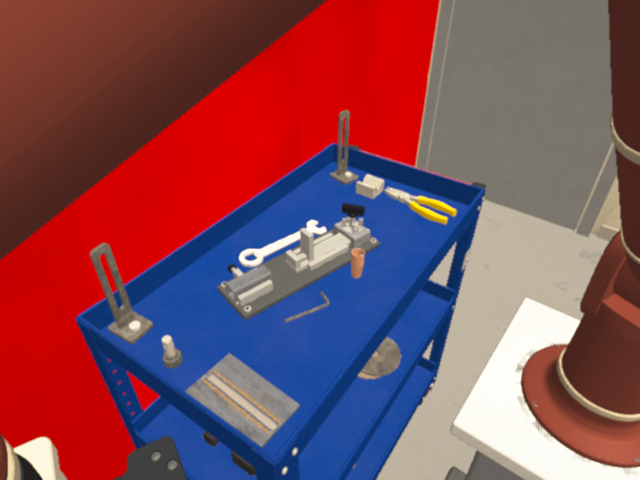

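The top view shows the jig running from about (245,225) at the tube end to (400,270) at the plunger end, with the T-handle near (387,259). I'll enlarge both views for a closer reading.

Run:
```python
import cv2
a=cv2.imread("pics/top0.png")[195:300,235:415]; cv2.imwrite("pics/topc.png",cv2.resize(a,None,fx=4.4,fy=4.4,interpolation=cv2.INTER_CUBIC))
a=cv2.imread("pics/scene0.png")[190:325,210:390]; cv2.imwrite("pics/scc.png",cv2.resize(a,None,fx=4.4,fy=4.4,interpolation=cv2.INTER_CUBIC))
```

```text
(no output)
```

View pics/topc.png

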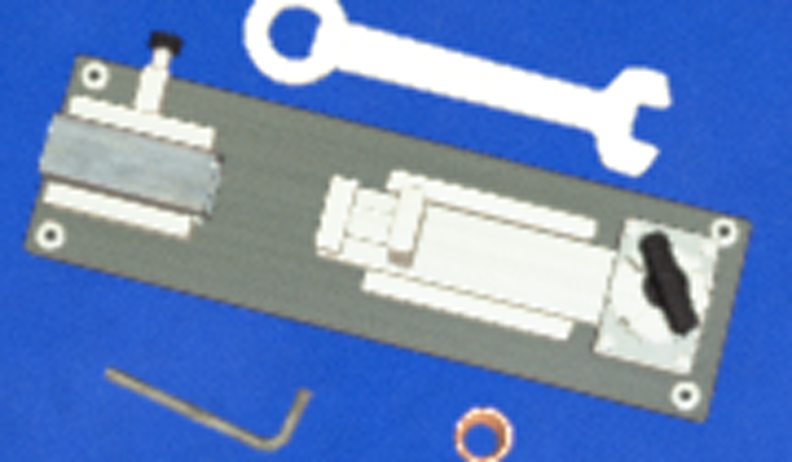

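View pics/scc.png

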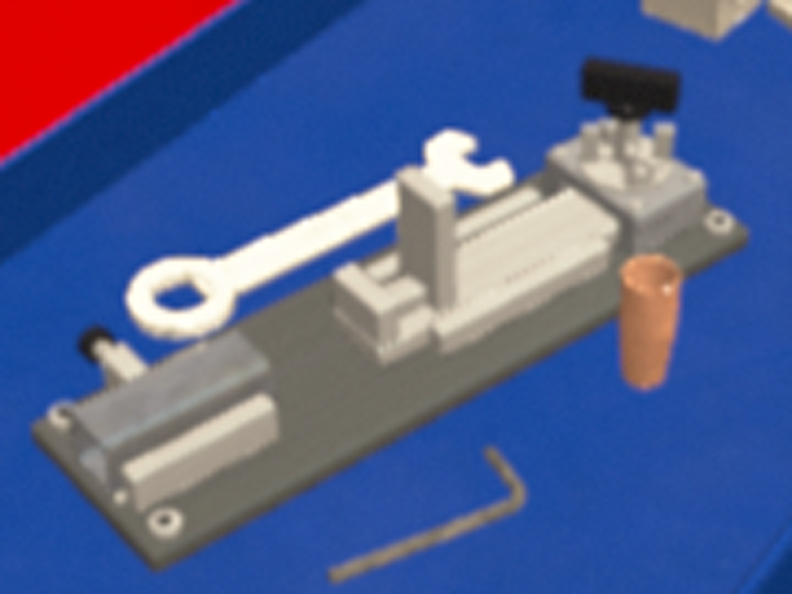

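The crop from the top camera shows the plate corners at crop (80,55), (748,220), (704,420) and (25,248), and the handle bar from (653,235) to (685,332). The tube's near end is at about (215,185) and the block's front at about (330,215). In the scene crop the plate corners are (33,427), (157,558) and (748,232).

```bash
cat > h.py <<'E'
import numpy as np
from scipy.optimize import least_squares
from plant import bot
C={n:bot.calibration(n) for n in("scene","top")}
def proj(n,p):
    c=C[n];q=(c["camera_from_world"]@np.append(p,1))[:3]
    return np.array([c["cx"]+c["fx"]*q[0]/-q[2],c["cy"]+c["fy"]*-q[1]/-q[2]])
def jig(P,p):
    c,s=np.cos(P[2]),np.sin(P[2]);return np.array([P[0]+c*p[0]-s*p[1],P[1]+s*p[0]+c*p[1],p[2]])
O={"top":(235,195),"scene":(210,190)}
def px(n,u): return (np.array(u)+.5)/4.4-.5+O[n]
def ray(n,u,z):
    c=C[n];T=np.linalg.inv(c["camera_from_world"]);d=T[:3,:3]@[(u[0]-c["cx"])/c["fx"],-(u[1]-c["cy"])/c["fy"],-1]
    return T[:3,3]+d*(z-T[2,3])/d[2]
def inj(P,w):
    d=np.array(w[:2])-P[:2];c,s=np.cos(P[2]),np.sin(P[2]);return np.array([c*d[0]+s*d[1],-s*d[0]+c*d[1]])
E
python3 - <<'E'
from h import *
obs=[("top",(80,55),(.05,.168,.012)),("top",(748,220),(.05,-.168,.012)),("top",(704,420),(-.05,-.168,.012)),("top",(25,248),(-.05,.168,.012)),
("scene",(33,427),(.05,.168,.012)),("scene",(157,558),(-.05,.168,.012)),("scene",(748,232),(-.05,-.168,.012)),
("top",(669,284),(0,-.13,.094)),("scene",(631,80),(0,-.13,.088))]
f=lambda P:np.concatenate([proj(n,jig(P,p))-px(n,u) for n,u,p in obs])
r=least_squares(f,[.53,0,-.24]);P=r.x;print(P,np.degrees(P[2]));print(r.fun.reshape(-1,2).round(1).tolist())
np.save("P.npy",P)
pg=jig(P,(0,-.13,.088));print("grip",pg)
a,b=[ray("top",px("top",u),.094) for u in((653,235),(685,332))];d=a-b
print("bar ang rel jig",np.arctan2(d[1],d[0])-P[2], inj(P,(a+b)/2))
for n,u,z in(("top",(222,160),.048),("top",(208,214),.048),("top",(330,178),.044),("top",(318,252),.044),("top",(390,258),.084),("top",(416,264),.084),("top",(424,186),.084)): print(u,inj(P,ray(n,px(n,u),z)).round(4))
E
```

```text
[ 0.52774584  0.02865337 -0.23290058] -13.344220412574774
[[-1.6, -0.2], [1.0, 0.1], [0.3, 1.0], [-1.6, 1.3], [-1.0, -1.4], [-0.6, -0.2], [1.3, -1.5], [0.1, -0.5], [0.2, -0.9]]
grip [ 0.49774174 -0.09783676  0.088     ]
bar ang rel jig 0.5456412469328377 [-0.00069475 -0.12991042]
(222, 160) [0.0119 0.0805]
(208, 214) [-0.0141  0.0804]
(330, 178) [0.0164 0.0301]
(318, 252) [-0.0185  0.0269]
(390, 258) [-0.0182 -0.0078]
(416, 264) [-0.018  -0.0196]
(424, 186) [ 0.017  -0.0146]
```

Emit:
servo_tool --pt "-32 -24.5 0 0 0 0 0" --pt "-32 -24.5 0 0 0 0 -0.1" --pt "-32 -24.5 0 0 0 0 -0.1" --pt "-32 -24.5 0 0 0 0 -0.1" --pt "-32 -24.5 0 0 0 0 -0.1" --pt "-32 -24.5 0 0 0 0 -0.1" --pt "-32 -24.5 0 0 0 0 -0.1" --pt "-32 -24.5 0 0 0 0 -0.1" --pt "-32 -24.5 0 0 0 0 -0.1" --pt "-30 -24.5 0 0 0 0 -0.1"

```text
time: 1.35
ee_pos: [0.4504, 0.2487, 0.2183]
tool_rot: [[-0.922, 0.388, -0.001], [0.388, 0.922, -0.001], [0.0, -0.001, -1.0]]
contact_force: [-0.1, 0.7, -0.4]
grip_width: 0.0419
gripper_force: 0.0
```

Emit:
servo_tool --pt "-18 -30 0 0 0 0 -0.1" --pt "-18 -30 0 0 0 0 -0.1" --pt "-18 -30 0 0 0 0 -0.1" --pt "-18 -30 0 0 0 0 -0.1" --pt "-18 -30 0 0 0 0 -0.1" --pt "-18 -30 0 0 0 0 -0.1" --pt "-18 -30 0 0 0 0 -0.1" --pt "-18 -30 0 0 0 0 -0.1" --pt "-18 -30 0 0 0 0 -0.1" --pt "-18 -30 0 0 0 0 -0.1"

```text
time: 2.6
ee_pos: [0.4995, -0.0971, 0.2183]
tool_rot: [[-0.922, 0.387, -0.001], [0.387, 0.922, 0.0], [0.001, -0.0, -1.0]]
contact_force: [0.5, -0.3, 0.3]
grip_width: 0.0419
gripper_force: 0.0
```

Emit:
servo_tool --pt "0 0 10 0 0 -0.128 -0.1" --pt "0 0 10 0 0 -0.128 -0.1" --pt "0 0 10 0 0 -0.128 -0.1" --pt "0 0 10 0 0 -0.128 -0.1" --pt "0 0 10 0 0 -0.128 -0.1" --pt "0 0 10 0 0 -0.128 -0.1" --pt "0 0 0 0 0 0 -0.1" --pt "0 0 0 0 0 0 -0.1"

```text
time: 3.6
ee_pos: [0.4999, -0.0962, 0.1588]
tool_rot: [[-0.933, -0.36, 0.0], [-0.36, 0.933, -0.0], [-0.0, -0.0, -1.0]]
contact_force: [0.3, 0.4, 0.8]
grip_width: 0.0418
gripper_force: 0.0
```

Emit:
servo_tool --pt "2.5 -0.7 15 0 0 0 -0.1" --pt "0 0 15 0 0 0 -0.1" --pt "0 0 15 0 0 0 -0.1" --pt "0 0 10 0 0 0 -0.1" --pt "0 0 10 0 0 0 -0.1" --pt "0 0 0 0 0 0 -0.1"

```text
time: 4.35
ee_pos: [0.4973, -0.0976, 0.093]
tool_rot: [[-0.932, -0.362, -0.001], [-0.362, 0.932, 0.0], [0.001, 0.001, -1.0]]
contact_force: [-0.5, -0.3, 0.1]
grip_width: 0.0419
gripper_force: 0.0
```

Run:
```python
from plant import bot
import cv2
a=bot.get_image("scene")[160:260,300:410];b=bot.get_image("top")[220:310,330:430]
a=cv2.resize(a,(440,400),interpolation=cv2.INTER_CUBIC);b=cv2.resize(b,(360,400),interpolation=cv2.INTER_CUBIC)
cv2.imwrite("pics/a1.png",cv2.hconcat([a,b]));s=bot.state();print(s["ee_pos"],s["contact_force"])
```

```text
[ 0.49792775 -0.09772186  0.09377995] [0.06443565 0.26807108 0.2621268 ]
```

View pics/a1.png

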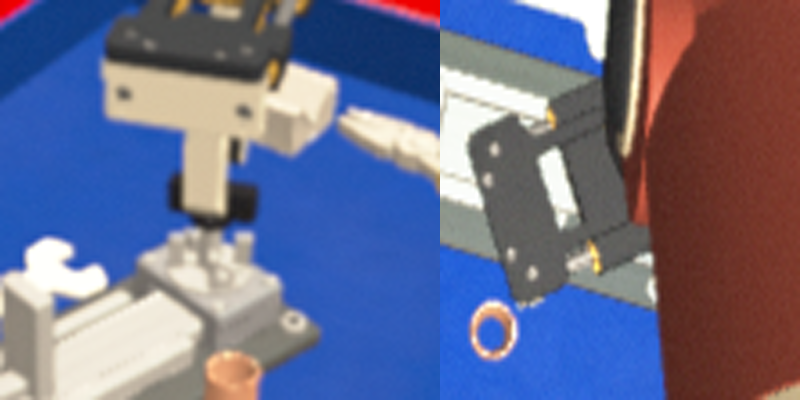

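The scene view (left half) shows the near finger at (207,170), standing in front of the black T-bar, which spans (170–257,200). The fingers straddle the bar, so I'll lower and close.

Emit:
servo_tool --pt "0 0 12 0 0 0 -0.1" --pt "0 0 12 0 0 0 -0.1" --pt "0 0 0 0 0 0 -0.1" --pt "0 0 0 0 0 0 -0.7" --pt "0 0 0 0 0 0 -1" --pt "0 0 0 0 0 0 -1" --pt "0 0 0 0 0 0 -1" --pt "0 0 0 0 0 0 -1"

```text
time: 5.45
ee_pos: [0.4979, -0.0977, 0.0699]
tool_rot: [[-0.932, -0.362, 0.0], [-0.362, 0.932, -0.0], [-0.0, -0.0, -1.0]]
contact_force: [-0.5, -0.1, 0.5]
grip_width: 0.0118
gripper_force: 30.0
```

Run:
```python
from plant import bot
s=bot.state()
for k in("ee_pos","contact_force","torque","grip_width","gripper_force","joints"):print(k,s[k])
```

```text
ee_pos [ 0.49787583 -0.09774602  0.06988458]
contact_force [-0.52146122 -0.06657086  0.49669356]
torque [ 0.0418267  -0.00121045  0.00945323]
grip_width 0.011811818718819306
gripper_force 29.99515333212912
joints [ 11.93617657  34.91710052  -4.91828772 113.92733467   5.4245421
  31.34244609 114.47190839]
```

Emit:
servo_tool --pt "0 0 -1.5 0 0 0 -1" --pt "0 0 -2 0 0 0 -1" --pt "0 0 -2 0 0 0 -1" --pt "0 0 -2 0 0 0 -1" --pt "0 0 -2 0 0 0 -1" --pt "0 0 -2 0 0 0 -1" --pt "0 0 -2 0 0 0 -1" --pt "0 0 -1 0 0 0 -1" --pt "0 0 0 0 0 0 -1" --pt "0 0 0 0 0 0 -1"

```text
time: 6.7
ee_pos: [0.4976, -0.0977, 0.0843]
tool_rot: [[-0.932, -0.362, -0.0], [-0.362, 0.932, -0.0], [0.0, -0.0, -1.0]]
contact_force: [2.5, -0.8, -11.0]
grip_width: 0.0116
gripper_force: 30.0
```

Emit:
servo_tool --pt "0 0 0 0 0 0.05 -1" --pt "0 0 0 0 0 0.05 -1" --pt "0 0 0 0 0 0.05 -1" --pt "0 0 0 0 0 0.05 -1" --pt "0 0 0 0 0 0.05 -1" --pt "0 0 0 0 0 0.05 -1" --pt "0 0 0 0 0 0.05 -1" --pt "0 0 0 0 0 0.0 -1" --pt "0 0 0 0 0 0 -1"

```text
time: 7.82
ee_pos: [0.4976, -0.0975, 0.0841]
tool_rot: [[-1.0, -0.02, -0.0], [-0.02, 1.0, 0.0], [0.0, 0.0, -1.0]]
contact_force: [0.7, -0.3, -12.2]
grip_width: 0.0121
gripper_force: 30.0
```

```bash
cat > s.py <<'E'
from plant import bot
import numpy as np
s=bot.state();R=s["tool_rot"]
print("t",s["time"],"pos",s["ee_pos"].round(4),"F",s["contact_force"].round(1),"T",s["torque"].round(3),"turn",round(1.937-np.arctan2(R[1,1],R[0,1]),3),"w",s["grip_width"])
E
python3 s.py
```

```text
t 7.825 pos [ 0.4976 -0.0975  0.0841] F [  0.7  -0.3 -12.2] T [-0.009 -0.601 -0.045] turn 0.346 w 0.012144693639228958
```

Emit:
servo_tool --pt "0 0 0 0 0 0.03 -1" --pt "0 0 0 0 0 0.03 -1" --pt "0 0 0 0 0 0.03 -1" --pt "0 0 0 0 0 0.03 -1" --pt "0 0 0 0 0 0 -1"

```text
time: 8.45
ee_pos: [0.4976, -0.0975, 0.0841]
tool_rot: [[-0.995, 0.1, -0.0], [0.1, 0.995, 0.0], [0.0, 0.0, -1.0]]
contact_force: [2.4, -0.0, -12.3]
grip_width: 0.012
gripper_force: 30.0
```

```bash
python3 s.py
```

```text
t 8.45 pos [ 0.4976 -0.0975  0.0841] F [  2.4  -0.  -12.3] T [ 0.146 -0.57  -0.049] turn 0.466 w 0.01195117331413601
```

Emit:
servo_tool --pt "0 0 0 0 0 0.03 -1" --pt "0 0 0 0 0 0.03 -1" --pt "0 0 0 0 0 0.03 -1" --pt "0 0 0 0 0 0.03 -1" --pt "0 0 0 0 0 0 -1"

```text
time: 9.07
ee_pos: [0.4977, -0.0975, 0.0841]
tool_rot: [[-0.976, 0.218, -0.0], [0.218, 0.976, 0.0], [0.0, 0.0, -1.0]]
contact_force: [1.3, 1.4, -12.0]
grip_width: 0.0119
gripper_force: 30.0
```

```bash
python3 s.py
```

```text
t 9.075 pos [ 0.4977 -0.0975  0.0841] F [  1.3   1.4 -12. ] T [ 0.314 -0.528 -0.019] turn 0.586 w 0.011865060121535938
```

Emit:
servo_tool --pt "0 0 0 0 0 0.03 -1" --pt "0 0 0 0 0 0.03 -1" --pt "0 0 0 0 0 0.03 -1" --pt "0 0 0 0 0 0.03 -1" --pt "0 0 0 0 0 0 -1"

```text
time: 9.7
ee_pos: [0.4977, -0.0974, 0.0841]
tool_rot: [[-0.943, 0.334, -0.0], [0.334, 0.943, 0.0], [0.0, 0.0, -1.0]]
contact_force: [2.4, 1.0, -12.2]
grip_width: 0.0115
gripper_force: 30.0
```

```bash
python3 s.py
```

```text
t 9.7 pos [ 0.4977 -0.0974  0.0841] F [  2.4   1.  -12.2] T [ 0.524 -0.532  0.025] turn 0.706 w 0.011540612529131964
```

Emit:
servo_tool --pt "0 0 0 0 0 0.025 -1" --pt "0 0 0 0 0 0.025 -1" --pt "0 0 0 0 0 0.025 -1" --pt "0 0 0 0 0 0 -1"

```text
time: 10.2
ee_pos: [0.4977, -0.0974, 0.0842]
tool_rot: [[-0.915, 0.403, -0.0], [0.403, 0.915, 0.0], [0.0, 0.0, -1.0]]
contact_force: [2.7, 2.0, -12.2]
grip_width: 0.0118
gripper_force: 30.0
```

```bash
python3 s.py
```

```text
t 10.2 pos [ 0.4977 -0.0974  0.0842] F [  2.7   2.  -12.2] T [ 0.74  -0.544 -0.018] turn 0.781 w 0.01182192349777278
```

Emit:
servo_tool --pt "0 0 0 0 0 0.025 -1" --pt "0 0 0 0 0 0.025 -1" --pt "0 0 0 0 0 0.025 -1" --pt "0 0 0 0 0 0 -1"

```text
time: 10.7
ee_pos: [0.4977, -0.0975, 0.0842]
tool_rot: [[-0.882, 0.471, -0.0], [0.471, 0.882, 0.0], [0.0, 0.0, -1.0]]
contact_force: [1.4, 2.6, -12.1]
grip_width: 0.0118
gripper_force: 30.0
```

```bash
python3 s.py
```

```text
t 10.7 pos [ 0.4977 -0.0975  0.0842] F [  1.4   2.6 -12.1] T [ 0.834 -0.649  0.035] turn 0.856 w 0.011836017565542025
```

Emit:
servo_tool --pt "0 0 0 0 0 0.025 -1" --pt "0 0 0 0 0 0.025 -1" --pt "0 0 0 0 0 0.025 -1" --pt "0 0 0 0 0 0 -1"

```text
time: 11.2
ee_pos: [0.4978, -0.0975, 0.0842]
tool_rot: [[-0.845, 0.535, 0.0], [0.535, 0.845, 0.0], [0.0, 0.0, -1.0]]
contact_force: [0.8, 3.5, -11.3]
grip_width: 0.012
gripper_force: 30.0
```

```bash
python3 s.py
```

```text
t 11.2 pos [ 0.4978 -0.0975  0.0842] F [  0.8   3.5 -11.3] T [ 0.954 -0.673  0.03 ] turn 0.931 w 0.011958159835273593
```

Emit:
servo_tool --pt "0 0 0 0 0 0.025 -1" --pt "0 0 0 0 0 0.025 -1" --pt "0 0 0 0 0 0.025 -1" --pt "0 0 0 0 0 0 -1"

```text
time: 11.7
ee_pos: [0.4979, -0.0974, 0.0842]
tool_rot: [[-0.802, 0.597, 0.0], [0.597, 0.802, 0.0], [-0.0, 0.0, -1.0]]
contact_force: [3.5, 5.0, -12.5]
grip_width: 0.012
gripper_force: 30.0
```

```bash
python3 s.py
```

```text
t 11.7 pos [ 0.4979 -0.0974  0.0842] F [  3.5   5.  -12.5] T [ 1.067 -0.673  0.093] turn 1.006 w 0.012021641760861625
```

Emit:
servo_tool --pt "0 0 0 0 0 0.02 -1" --pt "0 0 0 0 0 0.02 -1" --pt "0 0 0 0 0 0 -1"

```text
time: 12.08
ee_pos: [0.4982, -0.0972, 0.0842]
tool_rot: [[-0.778, 0.628, 0.001], [0.628, 0.778, 0.0], [-0.0, 0.0, -1.0]]
contact_force: [3.1, 4.5, -11.6]
grip_width: 0.0119
gripper_force: 30.0
```

```bash
python3 s.py
```

```text
t 12.075 pos [ 0.4982 -0.0972  0.0842] F [  3.1   4.5 -11.6] T [ 1.019 -0.67   0.169] turn 1.045 w 0.01188451593866003
```

Turning torque has risen steadily (0.03, 0.09, then 0.17 Nm) at about 1.0–1.04 rad, and the tool is being deflected, so this is the shoulder. I'll ease off slightly and lower, watching the vertical force.

Emit:
servo_tool --pt "0 0 0 0 0 -0.015 -1" --pt "0 0 1 0 0 0 -1" --pt "0 0 1 0 0 0 -1" --pt "0 0 1 0 0 0 -1" --pt "0 0 1 0 0 0 -1" --pt "0 0 0 0 0 0 -1"

```text
time: 12.82
ee_pos: [0.498, -0.0972, 0.0809]
tool_rot: [[-0.787, 0.616, 0.001], [0.616, 0.787, 0.001], [-0.0, 0.001, -1.0]]
contact_force: [2.0, 5.3, -6.8]
grip_width: 0.0117
gripper_force: 30.0
```

```bash
python3 s.py
```

```text
t 12.825 pos [ 0.498  -0.0972  0.0809] F [ 2.   5.3 -6.8] T [ 1.104 -0.411  0.115] turn 1.03 w 0.011715619151007
```

Emit:
servo_tool --pt "0 0 0.8 0 0 -0.01 -1" --pt "0 0 0 0 0 0 -1"

```text
time: 13.08
ee_pos: [0.498, -0.0972, 0.0801]
tool_rot: [[-0.793, 0.609, 0.001], [0.609, 0.793, 0.001], [-0.0, 0.001, -1.0]]
contact_force: [2.3, 5.2, -6.9]
grip_width: 0.0117
gripper_force: 30.0
```

```bash
python3 s.py
```

```text
t 13.075 pos [ 0.498  -0.0972  0.0801] F [ 2.3  5.2 -6.9] T [ 1.114 -0.437  0.06 ] turn 1.021 w 0.011652883604832824
```

Emit:
servo_tool --pt "0 0 0.8 0 0 0 -1" --pt "0 0 0.8 0 0 0 -1" --pt "0 0 0 0 0 0 -1"

```text
time: 13.45
ee_pos: [0.498, -0.0973, 0.0786]
tool_rot: [[-0.793, 0.609, 0.001], [0.609, 0.793, 0.001], [-0.0, 0.001, -1.0]]
contact_force: [2.2, 3.8, -7.0]
grip_width: 0.0122
gripper_force: 30.0
```

```bash
python3 s.py
```

```text
t 13.45 pos [ 0.498  -0.0973  0.0786] F [ 2.2  3.8 -7. ] T [ 1.118 -0.392  0.094] turn 1.021 w 0.012159554436948604
```

Emit:
servo_tool --pt "0 0 0.6 0 0 0 -1" --pt "0 0 0.5 0 0 0 -1" --pt "0 0 0 0 0 0 -1"

```text
time: 13.82
ee_pos: [0.498, -0.0972, 0.0777]
tool_rot: [[-0.793, 0.609, 0.001], [0.609, 0.793, 0.001], [-0.0, 0.001, -1.0]]
contact_force: [1.2, 4.7, -4.4]
grip_width: 0.0115
gripper_force: 30.0
```

```bash
python3 s.py
```

```text
t 13.825 pos [ 0.498  -0.0972  0.0777] F [ 1.2  4.7 -4.4] T [ 1.127 -0.266  0.06 ] turn 1.021 w 0.01149300423414362
```

Emit:
servo_tool --pt "0 0 0.4 0 0 0 -1" --pt "0 0 0 0 0 0 -1"

```text
time: 14.08
ee_pos: [0.498, -0.0973, 0.0776]
tool_rot: [[-0.793, 0.609, 0.001], [0.609, 0.793, 0.001], [-0.0, 0.001, -1.0]]
contact_force: [1.1, 5.1, -1.7]
grip_width: 0.0119
gripper_force: 30.0
```

```bash
python3 s.py
```

```text
t 14.075 pos [ 0.498  -0.0973  0.0776] F [ 1.1  5.1 -1.7] T [ 1.203 -0.143  0.099] turn 1.021 w 0.01189399574723166
```

Emit:
servo_tool --pt "0 0 0 0 0 0 -0.7" --pt "0 0 0 0 0 0 -0.3" --pt "0 0 0 0 0 0 -0.2" --pt "0 0 0 0 0 0 -0.2" --pt "0 0 -10 0 0 0 -0.2" --pt "0 0 -20 0 0 0 -0.2" --pt "0 0 -20 0 0 0 -0.2" --pt "0 0 -15 0 0 0 -0.2" --pt "0 0 0 0 0 0 -0.2"

```text
time: 15.2
ee_pos: [0.4985, -0.0979, 0.1425]
tool_rot: [[-0.793, 0.609, 0.003], [0.609, 0.793, -0.001], [-0.003, 0.001, -1.0]]
contact_force: [1.1, -0.2, -0.5]
grip_width: 0.0373
gripper_force: 0.0
```

```bash
python3 s.py
python3 - <<'E'
from h import *
import cv2
P=np.load("P.npy")
a=bot.get_image("scene")[160:310,240:390]
cv2.imwrite("pics/a2.png",cv2.resize(a,(600,600),interpolation=cv2.INTER_CUBIC))
for h in(0,.0077): print([( (proj("scene",jig(P,(0,-.13,.094+h)))-[240,160])*4).round(1)])
print("tab",jig(P,(0,-.0135,.072)), "tool y ang target",P[2]+np.pi/2)
E
```

```text
t 15.2 pos [ 0.4985 -0.0979  0.1425] F [ 1.1 -0.2 -0.5] T [-0.021  0.03   0.019] turn 1.021 w 0.03733936185305825
[array([453.4, 177.8])]
[array([454.1, 165. ])]
tab [0.52463003 0.01551786 0.072     ] tool y ang target 1.3378957444836306
```

View pics/a2.png

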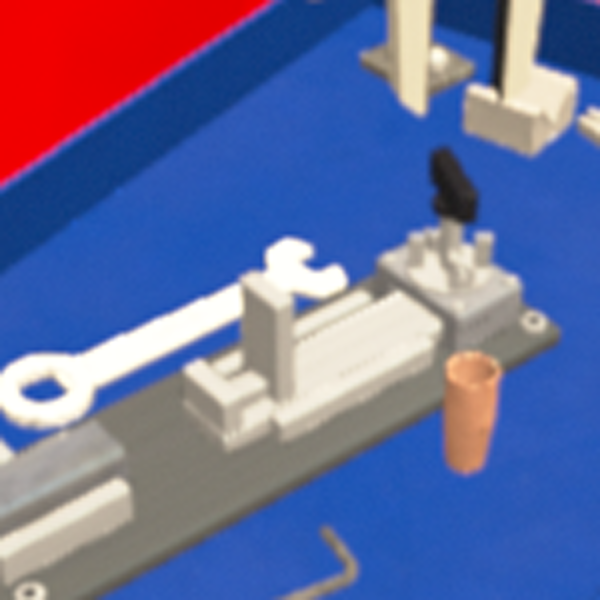

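The handle is now turned and stays up at crop (455,175), and the tab top is at (265,283). The plunger seated at 7.7 mm. Next I'll go to the tab.

Emit:
servo_tool --pt "9.7 21.2 0 0 0 0 -0.2" --pt "9.7 21.2 0 0 0 0 -0.1" --pt "9.7 21.2 0 0 0 0 -0.1" --pt "9.7 21.2 0 0 0 0 -0.1" --pt "9.7 21.2 0 0 0 0 -0.1" --pt "0 0 0 0 0 -0.105 -0.1" --pt "0 0 0 0 0 -0.105 -0.1" --pt "0 0 0 0 0 -0.105 -0.1" --pt "0 0 0 0 0 -0.107 -0.1" --pt "0 0 0 0 0 0 -0.1"

```text
time: 16.5
ee_pos: [0.5232, 0.0158, 0.1404]
tool_rot: [[-0.973, 0.232, -0.002], [0.232, 0.973, 0.0], [0.002, -0.0, -1.0]]
contact_force: [-0.2, 0.7, 0.2]
grip_width: 0.0421
gripper_force: 0.0
```

Emit:
servo_tool --pt "0 0 15 0 0 0 -0.1" --pt "0 0 15 0 0 0 -0.1" --pt "0 0 15 0 0 0 -0.1" --pt "0 0 0 0 0 0 -0.1"

```text
time: 17.0
ee_pos: [0.5225, 0.0159, 0.0945]
tool_rot: [[-0.973, 0.231, -0.004], [0.231, 0.973, -0.0], [0.004, -0.001, -1.0]]
contact_force: [1.0, -0.1, 0.5]
grip_width: 0.0416
gripper_force: 0.0
```

```bash
python3 s.py
python3 - <<'E'
from h import *
import cv2
P=np.load("P.npy");s=bot.state()
print("tcp in jig",inj(P,s["ee_pos"]),"yaw err",np.arctan2(s["tool_rot"][1,1],s["tool_rot"][0,1])-P[2]-np.pi/2)
a=bot.get_image("scene")[180:300,240:390]
cv2.imwrite("pics/a3.png",cv2.resize(a,(750,600),interpolation=cv2.INTER_CUBIC))
E
```

```text
t 17.0 pos [0.5225 0.0159 0.0945] F [ 1.  -0.1  0.5] T [ 0.002 -0.047  0.024] turn 0.599 w 0.04161303629125663
tcp in jig [-0.00219208 -0.01358437] yaw err 6.369808438111413e-05
```

View pics/a3.png

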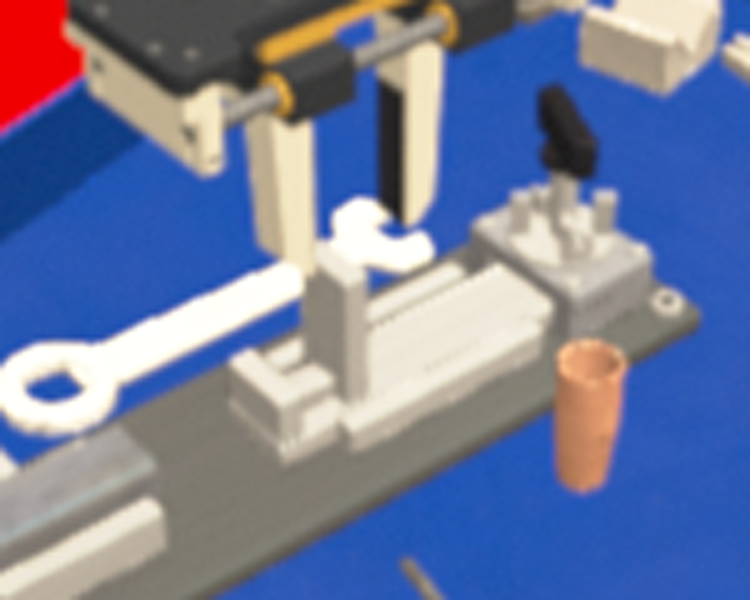

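The fingertips are at about (285,265) and (410,215), straddling the tab top at (340,258). I'll lower and close.

Emit:
servo_tool --pt "-2 0 13 0 0 0 -0.1" --pt "0 0 13 0 0 0 -0.1" --pt "0 0 12 0 0 0 -0.1" --pt "0 0 0 0 0 0 -0.1" --pt "0 0 0 0 0 0 -0.65" --pt "0 0 0 0 0 0 -0.75" --pt "0 0 0 0 0 0 -0.85" --pt "0 0 0 0 0 0 -1" --pt "0 0 0 0 0 0 -1" --pt "0 0 0 0 0 0 -1"

```text
time: 18.3
ee_pos: [0.5269, 0.0191, 0.0587]
tool_rot: [[-0.974, 0.228, 0.003], [0.228, 0.974, 0.004], [-0.002, 0.005, -1.0]]
contact_force: [1.2, 5.0, -0.4]
grip_width: 0.0116
gripper_force: 30.0
```

```bash
cat >> s.py <<'E'
from h import inj
P=np.load("P.npy");F=s["contact_force"];print("jig xy mm",(1e3*inj(P,s["ee_pos"])).round(2),"Fjig",inj([0,0,P[2]],F).round(1))
E
python3 s.py
```

```text
t 18.3 pos [0.5269 0.0191 0.0587] F [ 1.2  5.  -0.4] T [ 1.011 -0.282 -0.105] turn 0.597 w 0.011608539557245605
jig xy mm [ 1.43 -9.49] Fjig [-0.   5.2]
```

Emit:
servo_tool --pt "0 3 0 0 0 0 -1" --pt "0 5 0 0 0 0 -1" --pt "0 5 0 0 0 0 -1" --pt "0 5 0 0 0 0 -1" --pt "0 5 0 0 0 0 -1" --pt "0 5 0 0 0 0 -1" --pt "0 5 0 0 0 0 -1" --pt "0 4 0 0 0 0 -1" --pt "0 3 0 0 0 0 -1" --pt "0 0 0 0 0 0 -1"

```text
time: 19.55
ee_pos: [0.5356, 0.0552, 0.0586]
tool_rot: [[-0.973, 0.23, 0.001], [0.23, 0.973, 0.001], [-0.001, 0.001, -1.0]]
contact_force: [0.0, 0.1, 5.1]
grip_width: 0.0115
gripper_force: 30.0
```

```bash
python3 s.py
```

```text
t 19.55 pos [0.5356 0.0552 0.0586] F [0.  0.1 5.1] T [-0.155  0.029 -0.071] turn 0.598 w 0.01151027090305456
jig xy mm [ 1.51 27.68] Fjig [0.  0.1]
```

Emit:
servo_tool --pt "0 2 0 0 0 0 -1" --pt "0 2 0 0 0 0 -1" --pt "0 2 0 0 0 0 -1" --pt "0 1 0 0 0 0 -1" --pt "0 0 0 0 0 0 -1"

```text
time: 20.18
ee_pos: [0.5371, 0.0614, 0.0586]
tool_rot: [[-0.973, 0.231, 0.001], [0.231, 0.973, 0.0], [-0.001, 0.0, -1.0]]
contact_force: [0.1, -0.5, 5.7]
grip_width: 0.0118
gripper_force: 30.0
```

```bash
python3 s.py
python3 - <<'E'
from plant import bot
import cv2
a=bot.get_image("scene")[200:320,200:350]
cv2.imwrite("pics/a4.png",cv2.resize(a,(750,600),interpolation=cv2.INTER_CUBIC))
E
```

```text
t 20.175 pos [0.5371 0.0614 0.0586] F [ 0.1 -0.5  5.7] T [-0.294  0.028 -0.096] turn 0.599 w 0.011843309553728226
jig xy mm [ 1.5  34.06] Fjig [ 0.2 -0.5]
```

View pics/a4.png

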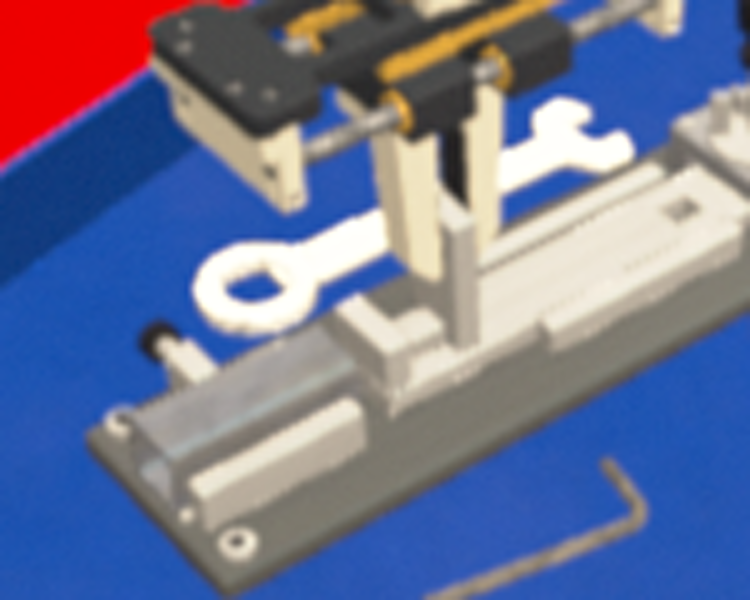

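The block has moved close to the tube end, leaving a small gap at about (355,360). From here I'll creep forward in small steps and watch the force.

Emit:
servo_tool --pt "0 1 0 0 0 0 -1" --pt "0 0.8 0 0 0 0 -1" --pt "0 0.7 0 0 0 0 -1" --pt "0 0 0 0 0 0 -1"

```text
time: 20.72
ee_pos: [0.5376, 0.0637, 0.0586]
tool_rot: [[-0.973, 0.231, 0.001], [0.231, 0.973, -0.0], [-0.001, 0.0, -1.0]]
contact_force: [-1.3, -0.7, 4.0]
grip_width: 0.0117
gripper_force: 30.0
```

```bash
python3 s.py
```

```text
t 20.725 pos [0.5376 0.0637 0.0586] F [-1.3 -0.7  4. ] T [-0.334  0.069 -0.06 ] turn 0.599 w 0.011694580909660258
jig xy mm [ 1.51 36.4 ] Fjig [-1.1 -1. ]
```

Emit:
servo_tool --pt "0 0.7 0 0 0 0 -1" --pt "0 0.6 0 0 0 0 -1" --pt "0 0 0 0 0 0 -1"

```text
time: 21.1
ee_pos: [0.5379, 0.0649, 0.0586]
tool_rot: [[-0.973, 0.231, 0.001], [0.231, 0.973, -0.0], [-0.001, 0.0, -1.0]]
contact_force: [-0.7, -1.1, 4.7]
grip_width: 0.0121
gripper_force: 30.0
```

```bash
python3 s.py
```

```text
t 21.1 pos [0.5379 0.0649 0.0586] F [-0.7 -1.1  4.7] T [-0.304  0.061 -0.074] turn 0.599 w 0.01206468726287859
jig xy mm [ 1.54 37.64] Fjig [-0.4 -1.2]
```

Emit:
servo_tool --pt "0 0.5 0 0 0 0 -1" --pt "0 0.5 0 0 0 0 -1" --pt "0 0 0 0 0 0 -1"

```text
time: 21.48
ee_pos: [0.5381, 0.0659, 0.0586]
tool_rot: [[-0.973, 0.231, 0.001], [0.231, 0.973, -0.0], [-0.001, 0.0, -1.0]]
contact_force: [-0.6, -1.7, 5.3]
grip_width: 0.0121
gripper_force: 30.0
```

```bash
python3 s.py
```

```text
t 21.475 pos [0.5381 0.0659 0.0586] F [-0.6 -1.7  5.3] T [-0.323  0.082 -0.08 ] turn 0.599 w 0.012099336365692133
jig xy mm [ 1.52 38.66] Fjig [-0.1 -1.8]
```

Emit:
servo_tool --pt "0 0.5 0 0 0 0 -1" --pt "0 0.4 0 0 0 0 -1" --pt "0 0 0 0 0 0 -1"

```text
time: 21.85
ee_pos: [0.5383, 0.0668, 0.0586]
tool_rot: [[-0.973, 0.231, 0.001], [0.231, 0.973, -0.0], [-0.001, 0.0, -1.0]]
contact_force: [0.3, -1.9, 4.9]
grip_width: 0.0118
gripper_force: 30.0
```

```bash
python3 s.py
```

```text
t 21.85 pos [0.5383 0.0668 0.0586] F [ 0.3 -1.9  4.9] T [-0.312  0.067 -0.043] turn 0.599 w 0.011770006865795239
jig xy mm [ 1.52 39.53] Fjig [ 0.7 -1.7]
```

Emit:
servo_tool --pt "0 0.4 0 0 0 0 -1" --pt "0 0.4 0 0 0 0 -1" --pt "0 0 0 0 0 0 -1"

```text
time: 22.22
ee_pos: [0.5385, 0.0676, 0.0586]
tool_rot: [[-0.973, 0.231, 0.001], [0.231, 0.973, -0.0], [-0.001, 0.0, -1.0]]
contact_force: [-0.4, -1.4, 5.9]
grip_width: 0.0116
gripper_force: 30.0
```

```bash
python3 s.py
```

```text
t 22.225 pos [0.5385 0.0676 0.0586] F [-0.4 -1.4  5.9] T [-0.333  0.164 -0.079] turn 0.599 w 0.011597405973951168
jig xy mm [ 1.5  40.33] Fjig [-0.  -1.5]
```

Emit:
servo_tool --pt "0 0.4 0 0 0 0 -1" --pt "0 0.3 0 0 0 0 -1" --pt "0 0 0 0 0 0 -1"

```text
time: 22.6
ee_pos: [0.5387, 0.0682, 0.0586]
tool_rot: [[-0.973, 0.231, 0.001], [0.231, 0.973, -0.0], [-0.001, 0.0, -1.0]]
contact_force: [-1.0, -1.4, 5.0]
grip_width: 0.0117
gripper_force: 30.0
```

```bash
python3 s.py
```

```text
t 22.6 pos [0.5387 0.0682 0.0586] F [-1.  -1.4  5. ] T [-0.338  0.078 -0.112] turn 0.599 w 0.011717309558039535
jig xy mm [ 1.54 40.99] Fjig [-0.6 -1.6]
```

Emit:
servo_tool --pt "0 0.4 0 0 0 0 -1" --pt "0 0.4 0 0 0 0 -1" --pt "0 0 0 0 0 0 -1"

```text
time: 22.98
ee_pos: [0.5389, 0.069, 0.0586]
tool_rot: [[-0.973, 0.231, 0.001], [0.231, 0.973, -0.0], [-0.001, 0.0, -1.0]]
contact_force: [0.1, -1.5, 4.9]
grip_width: 0.0118
gripper_force: 30.0
```

```bash
python3 s.py
```

```text
t 22.975 pos [0.5389 0.069  0.0586] F [ 0.1 -1.5  4.9] T [-0.354  0.067 -0.063] turn 0.599 w 0.011803487704794205
jig xy mm [ 1.51 41.82] Fjig [ 0.4 -1.4]
```

Emit:
servo_tool --pt "0 0.4 0 0 0 0 -1" --pt "0 0.3 0 0 0 0 -1" --pt "0 0 0 0 0 0 -1"

```text
time: 23.35
ee_pos: [0.539, 0.0697, 0.0586]
tool_rot: [[-0.973, 0.231, 0.001], [0.231, 0.973, -0.0], [-0.001, 0.0, -1.0]]
contact_force: [-0.2, -2.3, 6.3]
grip_width: 0.0116
gripper_force: 30.0
```

```bash
python3 s.py
```

```text
t 23.35 pos [0.539  0.0697 0.0586] F [-0.2 -2.3  6.3] T [-0.295  0.047 -0.059] turn 0.599 w 0.011579433688010315
jig xy mm [ 1.53 42.5 ] Fjig [ 0.3 -2.3]
```

Emit:
servo_tool --pt "0 0.4 0 0 0 0 -1" --pt "0 0.4 0 0 0 0 -1" --pt "0 0 0 0 0 0 -1"

```text
time: 23.72
ee_pos: [0.5392, 0.0705, 0.0586]
tool_rot: [[-0.973, 0.231, 0.001], [0.231, 0.973, -0.0], [-0.001, 0.0, -1.0]]
contact_force: [-0.2, -1.6, 5.5]
grip_width: 0.012
gripper_force: 30.0
```

```bash
python3 s.py
```

```text
t 23.725 pos [0.5392 0.0705 0.0586] F [-0.2 -1.6  5.5] T [-0.322  0.093 -0.094] turn 0.599 w 0.012010622970190343
jig xy mm [ 1.54 43.33] Fjig [ 0.2 -1.6]
```

Emit:
servo_tool --pt "0 0.4 0 0 0 0 -1" --pt "0 0.2 0 0 0 0 -1" --pt "0 0 0 0 0 0 -1"

```text
time: 24.1
ee_pos: [0.5393, 0.071, 0.0586]
tool_rot: [[-0.973, 0.231, 0.001], [0.231, 0.973, -0.0], [-0.001, 0.0, -1.0]]
contact_force: [-0.4, -1.7, 5.6]
grip_width: 0.012
gripper_force: 30.0
```

```bash
python3 s.py;python3 - <<'E'
from plant import bot
import cv2
a=bot.get_image("scene")[230:310,210:310]
cv2.imwrite("pics/a5.png",cv2.resize(a,(750,600),interpolation=cv2.INTER_CUBIC))
E
```

```text
t 24.1 pos [0.5393 0.071  0.0586] F [-0.4 -1.7  5.6] T [-0.311  0.086 -0.045] turn 0.599 w 0.011970949189311455
jig xy mm [ 1.48 43.92] Fjig [ 0.  -1.7]
```

View pics/a5.png

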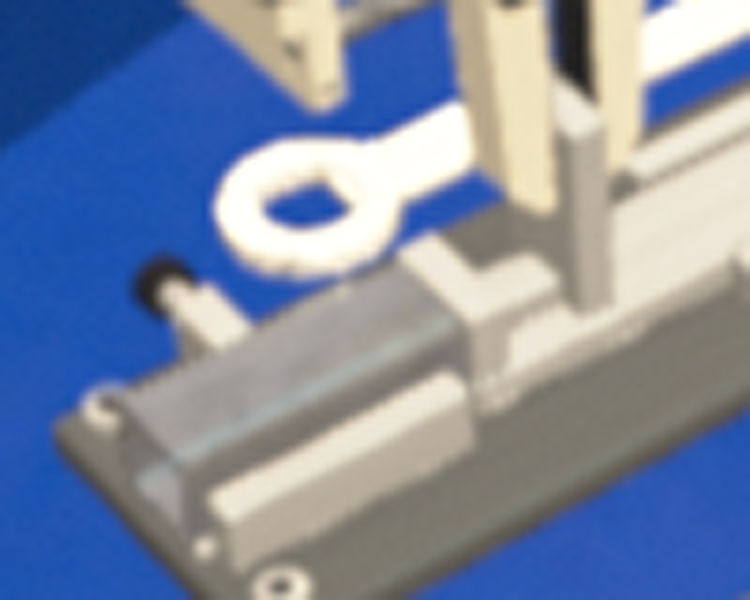

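The block's face now looks almost at the tube end, near (465,320), but there's no contact force yet. I'll keep creeping.

Emit:
servo_tool --pt "0 0.4 0 0 0 0 -1" --pt "0 0.3 0 0 0 0 -1" --pt "0 0 0 0 0 0 -1"

```text
time: 24.52
ee_pos: [0.5395, 0.0717, 0.0586]
tool_rot: [[-0.973, 0.231, 0.001], [0.231, 0.973, -0.0], [-0.001, 0.0, -1.0]]
contact_force: [0.1, -2.2, 5.7]
grip_width: 0.0116
gripper_force: 30.0
```

```bash
python3 s.py
```

```text
t 24.525 pos [0.5395 0.0717 0.0586] F [ 0.1 -2.2  5.7] T [-0.325  0.06  -0.073] turn 0.599 w 0.01161190183935572
jig xy mm [ 1.52 44.62] Fjig [ 0.6 -2.1]
```

Emit:
servo_tool --pt "0 0.4 0 0 0 0 -1" --pt "0 0.3 0 0 0 0 -1" --pt "0 0 0 0 0 0 -1"

```text
time: 24.9
ee_pos: [0.5395, 0.0717, 0.0586]
tool_rot: [[-0.973, 0.231, 0.001], [0.231, 0.973, -0.001], [-0.001, -0.001, -1.0]]
contact_force: [-1.1, -2.7, 5.6]
grip_width: 0.0123
gripper_force: 30.0
```

```bash
python3 s.py
```

```text
t 24.9 pos [0.5395 0.0717 0.0586] F [-1.1 -2.7  5.6] T [-0.541  0.14  -0.03 ] turn 0.6 w 0.012335557130781142
jig xy mm [ 1.5  44.62] Fjig [-0.5 -2.9]
```

The commanded 0.7 mm gave no movement, and force and moment jumped, so the block is touching the tube at about 1 N. I'll let go and retreat.

Emit:
servo_tool --pt "0 0 0 0 0 0 -0.6" --pt "0 0 0 0 0 0 -0.3" --pt "0 0 0 0 0 0 -0.1" --pt "0 0 0 0 0 0 -0.1" --pt "0 0 -10 0 0 0 -0.1" --pt "0 0 -20 0 0 0 -0.1" --pt "0 0 -30 0 0 0 -0.1" --pt "0 0 -30 0 0 0 -0.1" --pt "0 0 -30 0 0 0 -0.1" --pt "0 0 0 0 0 0 -0.1" --pt "0 0 0 0 0 0 -0.1"

```text
time: 26.28
ee_pos: [0.5385, 0.0724, 0.1778]
tool_rot: [[-0.973, 0.231, -0.001], [0.231, 0.973, -0.0], [0.001, -0.0, -1.0]]
contact_force: [0.2, 0.6, -0.0]
grip_width: 0.0421
gripper_force: 0.0
```

```bash
python3 s.py;python3 - <<'E'
from plant import bot
import cv2
a=bot.get_image("scene")[190:310,210:370]
cv2.imwrite("pics/a6.png",cv2.resize(a,(800,600),interpolation=cv2.INTER_CUBIC))
E
```

```text
t 26.275 pos [0.5385 0.0724 0.1778] F [ 0.2  0.6 -0. ] T [0.051 0.001 0.01 ] turn 0.599 w 0.04211699783251458
jig xy mm [ 0.42 45.03] Fjig [0.  0.7]
```

View pics/a6.png

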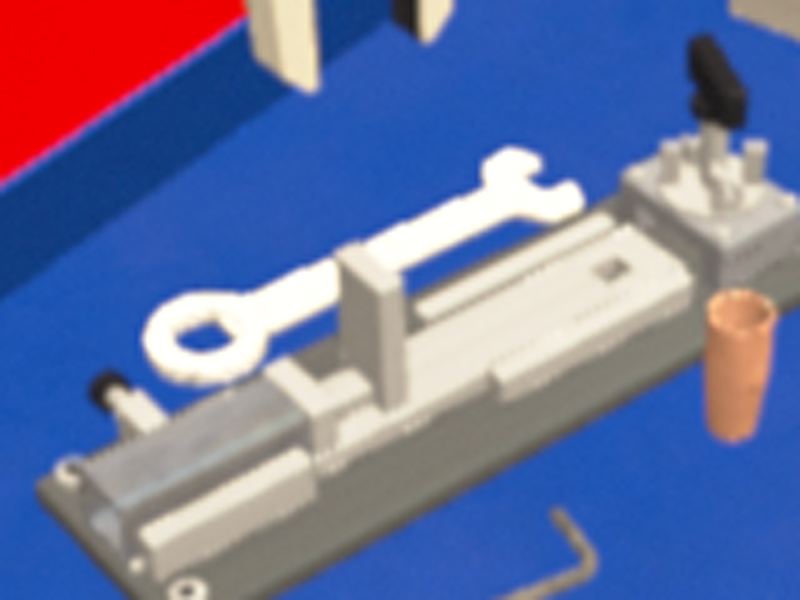

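The block sits against the tube end at about (310,400). The plunger stays up in its notch at (718,80), and the gripper is clear of everything.

```bash
python3 -c "
from plant import bot
print(bot.job_done())"
```

```text
the job is handed in; nothing more can be done
None
```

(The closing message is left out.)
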